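Fit the plunger into the valve block and draw it back to its mark

TASK

Take the plunger (the tallest pin in the wooden rack, with a collar halfway up and a knurled grip on top), lower it nose first into the bore of the aluminium valve block until its collar sits fully home on the block, then draw it straight up again until the ring engraved round it is level with the block's top face, and finish still holding it there so that it can be oiled. Pull it straight so that it does not jam: the block must stay standing flat where it is, neither lifted, tipped nor shoved away, and everything else on the bench is left undisturbed.

Things in the scene. Friction and masses are not known exactly. Their poses are not given: they have to be found in the camera images.
- plunger: bare steel plunger, 125 mm long, 0.15 to 0.28 kg, loose, upright, nose down in any one of the rack's holes. Origin: centre of its lower end (10 mm above the bench in the rack), z up its axis. From the origin up: nose tapering from 9 to 16 mm diameter over 8 mm; spigot 16 mm thick up to 66 mm; collar 28 mm in diameter to 73; neck 14 mm to 85; round knurled grip 24 mm in diameter to 125 (top)
- plunger_mark (a point): middle of the dark engraved ring (2 mm wide) round the spigot; on the plunger's axis, 33 mm above its origin, halfway between the nose's end and the collar
- plunger_grip (a point): the point to grip, on the plunger's axis in the knurled grip, 106 mm above its origin
- valve_block: aluminium block, 80 x 80 mm, 75 high, about 1.3 kg, standing loose on the bench to the robot's right: a jammed plunger lifts or drags it. An upright bore 17 mm in diameter (1 mm play), 70 mm deep, goes down its middle. Flush dark screw heads in its top are looks only. Origin: centre of its underside, z up the bore. With the plunger home, its collar is on the top face, its nose 9 mm above the bench
- bore_mouth (a point): centre of the bore's mouth, in the block's top face, 75 mm above the bench
- rack: fixed wooden rack, 70 (x) by 220 (y) by 45 mm high, to the robot's left, with three blind upright holes in a row along its y axis, at -70, 0 and +70 mm, 17.5 mm in diameter, 35 mm deep. One pin stands in each. Origin: centre of its underside
- short_pin: short pin standing in another hole of the rack: 16 mm spigot with a round head 30 mm wide directly on it, 77 mm long in all, no collar in its middle, no grip above. Origin: centre of its lower end, z up its axis. Not to be disturbed
- plain_pin: plain straight pin 16 mm in diameter and 98 mm long, no collar, no head, standing in another hole of the rack. Origin: centre of its lower end, z up its axis. Not to be disturbed
- flange: round steel end cover lying on the bench between rack and block: disc 60 mm in diameter, 8 mm high, with a hub 30 mm in diameter to 16 mm. Origin: centre of its underside. Not to be disturbed
- paint_tin: closed paint tin with a yellow band, 90 mm in diameter, 100 mm tall, on the far side of the bench. Origin: centre of its underside. Not to be disturbed
- bottle: tall green glass bottle with a black cap, 76 mm in diameter, 250 mm tall, to the robot's right. Origin: centre of its underside. Not to be disturbed
- brush: flat brush with a blue handle lying on the bench to the right, 200 mm long, 20 mm high. Origin: under its middle, x along it to the bristles. Not to be disturbed
- screwdriver: screwdriver with a red handle lying at the far left, 200 mm long, 26 mm high. Origin: under its middle, x along it to the blade. Not to be disturbed
- tin_lid: small flat steel tin lid lying on the far side, 60 mm in diameter, 8 mm high. Origin: centre of its underside. Not to be disturbed
Things that resemble listed ones, but are neither listed nor needed, are in the scene too. What is shaped like the plunger but red or turquoise is not meant.

How it is judged (in metres and radians):
On the way, in this order (a step that is already met when the one before it is completed fails the run):
1. the plunger has been lifted clear out of the rack (height (world z) of plunger above 0.06 m and contact force between the fingers and plunger above 1 N), for 0.1 s.
2. the plunger is in the bore with its collar fully home on the block (within 3 mm) (z of plunger in the frame of valve_block between 0.004 and 0.012 m and x of plunger in the frame of valve_block between -0.003 and 0.003 m and y of plunger in the frame of valve_block between -0.003 and 0.003 m and angle between the z axis of plunger and the z axis of valve_block, either way round below 0.07 rad), for 0.1 s.
3. the plunger is drawn up until its ring is level with the block's top face (within 6 mm), held by the gripper (z of plunger_mark in the frame of valve_block between 0.069 and 0.081 m and x of plunger in the frame of valve_block between -0.003 and 0.003 m and y of plunger in the frame of valve_block between -0.003 and 0.003 m and angle between the z axis of plunger and the z axis of valve_block, either way round below 0.07 rad and contact force between the fingers and plunger above 1 N), for 0.3 s.
At the end, for the whole second after the job is handed in: Plunger in the bore (on axis within 3 mm, 0.07 rad), its ring within 6 mm of the block's top face, held still by the fingers (over 1 N, under 10 mm/s); block at rest, raised under 3 mm, tilted under 0.04 rad, under 30 mm from its start (all of step 3 and linear speed of each of plunger, valve_block below 0.01 m/s and height (world z) of valve_block below 0.003 m and angle between valve_block's own z axis and vertical below 0.04 rad and distance of valve_block from where it was at the start of the episode below 0.03 m); the arm keeps its last pose, push and grip.
It fails at once if the block was lifted by 6 mm, tipped by 0.1 rad or shoved 30 mm (height (world z) of valve_block above 0.006 m or angle between valve_block's own z axis and vertical above 0.1 rad or distance of valve_block from where it was at the start of the episode above 0.03 m).
It fails at once if another thing on the bench was moved by 30 mm (distance of any of short_pin, plain_pin, flange, paint_tin, bottle, brush, screwdriver, tin_lid from where it was at the start of the episode above 0.03 m).
It also fails if it takes over 45 s, if anything falls off the work surface, if the arm or the gripper's body presses on something with over 40 N, if the wrist force passes 120 N, or if a joint passes its speed limit or range.

ROBOT

A 6-joint arm with a two-finger parallel gripper is mounted at the origin on the work surface. World frame = base frame: x ahead of the robot, y to its left, z up, the work surface at z = 0. Lengths are in m, angles in degrees, forces in N, time in s.
With the tool pointing down it reaches from about 0.3 to 0.75 m from the base axis. Payload 8.5 kg.
Tool frame: the origin (TCP) lies on the centre line of the jaws, within the pads' length; the fingertips stand tips_ahead ahead of it and the grasp point (between the pads) lies 3 mm ahead of it (tips_ahead is the distance from the TCP to the fingertips, in m); z points along the fingers, y is the line along which they close (so a half turn about z gives the same grasp; the last joint's range is limited). The gripper opens to 85 mm and grips with 20 to 120 N. Pads are 22 mm wide; open, the fingers measure 114 mm over their backs; the gripper's body (76 mm by 85 mm) begins 54 mm behind the grasp point. The pads swing forward as they close: fully open they stand 13 mm farther back than shut.
Start: joints at [54.471, 21.807, 74.336, -0, 83.858, -12.336], TCP at [0.217, 0.506, 0.253] pointing down, gripper open.
Joint ranges: [-178.18, 178.18], [-50.72, 133.34], [12.68, 142.11], [-81.47, 261.47], [9.98, 163.14], [-165.26, 165.26]. Speed limits (degrees/s): [136.94, 136.94, 180, 180, 180, 180].

INTERFACE

Orientations are given as a 3x3 rotation matrix whose columns are the frame's x, y, z axes.
In Python, from rig import observe, get_image, close_job, tips_ahead gives the robot as it stands.
- The arm moves only by the tool shift_gripper, called as name(argument=value, ...) on one line, values as JSON. Schema: {"type":"object","properties":{"deltas":{"type":"array","items":{"type":"object","properties":{"xyz":{"type":"array","items":{"type":"number"},"minItems":3,"maxItems":3},"yaw":{"type":"number"},"aperture":{"type":"number"}},"additionalProperties":false,"required":["aperture"]},"minItems":1,"maxItems":10},"grip_n":{"type":"number"},"only":{"type":"string"},"quiet":{"type":"boolean"},"lines":{"type":"string"}},"required":["deltas"],"additionalProperties":false}. deltas is a list of rows, 1 to 10 of them, each an object with the fields xyz (a list: dx, dy, dz in normalised numbers (1 is 0.2 m)), yaw (a turn about the tool's z in parts of the range, where 1.0 means 90 degrees), aperture (the finger opening in m); a field left out counts as zero (the opening has to be given); each row shifts and turns the commanded pose from where the row before left it, along the tool's axes as they then stand; what a row does not reach is not made up. A row lasts 1/10 s, in which the tool goes at most 0.05 m and 8.59 degrees, less where a joint would pass 70% of its speed; a pose out of reach is approached as far as the arm can. The fingers move at their own pace and stop on an object; grip_n is the grip in N (left out, the last holds). Time passes only in rows, so rows that do not move let the fingers close. The tool returns the time, the measured TCP pose, the force, the opening and the grip force at its end. only (a regular expression) keeps the lines of the reply that match it, lines (a string "A,B") keeps lines A to B, and quiet returns only ok. No shift or turn number may pass 1 either way. Input that does not fit is refused with a message, and nothing moves.
- observe(): the state, without advancing time (a new reading comes with each control period).
- get_image(name): name is "side" or "top" or "wrist"; returns a dict with "pixels" (480x640x3 uint8, red, green, blue), "depth" (480x640 float32, m along the optical axis (not along the pixel's ray), 0 where there is no reading), "K" (3x3 intrinsics, pixels), "distortion" ([k1, k2, p1, p2, k3] as OpenCV has them; the pictures are not rectified), "extrinsics" (4x4, takes a point from world to camera coordinates). Camera axes: x right, y down, z forward; pixel columns grow to the right and rows downward; lengths in m; the calibration is good to about 2 mm. A picture is of the moment at which its call begins.
- close_job(): hands the job in; it is judged then, once.
The state is a dict: "time_s": time; "q": joint angles; "qvel": joint speeds; "joint_efforts": joint torques, N m; "position": TCP position; "tool_rot": TCP orientation; "ft_force": force on the tool from outside, world axes, zero at the start; "wrist_torque": the same for the moment, N m; "grip_width": finger opening in m; "gripper_force": force on a finger pad.
Only numpy, scipy, OpenCV 4.12 (cv2) and the standard library are available. Lean on these libraries where they do the work, as an engineer would, in place of code of your own. Each camera call takes 0.05 s, during which the arm holds its last target. There are 200 camera calls.

## Working session

There is one attempt and no reset: what is moved stays moved. The work goes in short steps, Python scripts to look and compute and a tool call to move; the robot and the scene stay as the last step left them, time stands still between calls to the robot, and variables do not carry over. Pictures are saved under pics/ and viewed, at most 10 in all, crops included, and the job is handed in when it is done.

```bash
mkdir -p pics; ls; python3 - <<'E'
from rig import observe,get_image,tips_ahead
import cv2,numpy as np
print(tips_ahead); s=observe()
for k in s: print(k,np.round(s[k],3).tolist())
for n in ["side","top"]:
    d=get_image(n); np.savez("pics/%s0.npz"%n,**d); cv2.imwrite("pics/%s0.png"%n,d["pixels"][:,:,::-1])
    print(n,d["K"],d["distortion"],np.round(d["extrinsics"],3))
E
```

```text
pics
0.022
time_s 0.0
q [54.47, 21.843, 74.388, -0.0, 83.857, -12.336]
qvel [-0.058, 0.082, 0.031, 0.05, 0.002, 0.051]
joint_efforts [-0.001, -44.844, -23.128, -0.0, 0.005, 0.0]
position [0.216, 0.505, 0.253]
tool_rot [[-0.919, 0.394, -0.001], [0.394, 0.919, -0.001], [0.0, -0.001, -1.0]]
ft_force [-0.164, -0.8, -0.01]
wrist_torque [-0.016, -0.079, 0.038]
gripper_force 0.0
grip_width 0.086
side [[518.96737697   0.         325.22436226]
 [  0.         518.96737697 244.18168948]
 [  0.           0.           1.        ]] [0.04705428 0.         0.         0.         0.        ] [[ 0.917 -0.398  0.011 -0.586]
 [-0.287 -0.68  -0.675  0.171]
 [ 0.276  0.616 -0.738  0.941]
 [ 0.     0.     0.     1.   ]]
top [[598.49084782   0.         314.61421138]
 [  0.         598.49084782 244.36994431]
 [  0.           0.           1.        ]] [-0.0318108  0.         0.         0.         0.       ] [[ 0.019 -1.     0.002 -0.08 ]
 [-0.98  -0.018 -0.196  0.608]
 [ 0.196  0.002 -0.981  1.359]
 [ 0.     0.     0.     1.   ]]
```

View pics/top0.png

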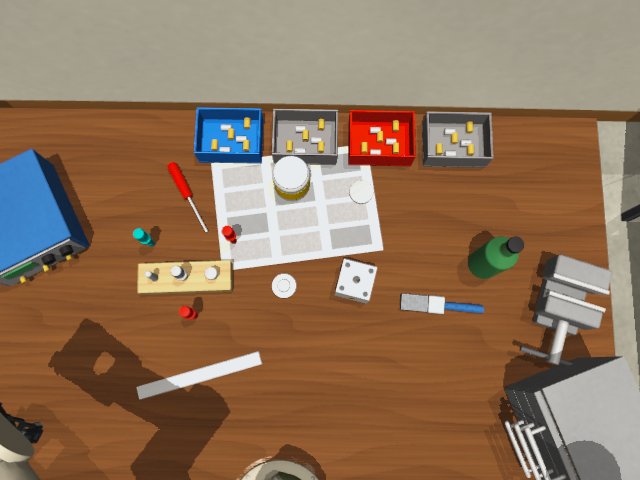

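View pics/side0.png

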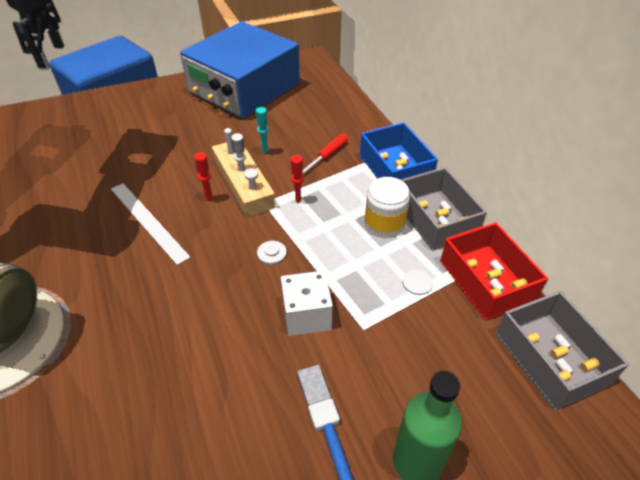

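The top view shows the rack at (185,277), the block at (356,280) and the flange at (284,286). The plunger-like candidates are:
- red at top (229,233) and (188,313), and turquoise at (144,237), all ruled out by colour
- the bare pins in the rack at (150,275), (177,271) and (211,272)

The middle pin looks tallest, so I'll check it in enlarged crops.

```bash
python3 - <<'E'
import cv2,numpy as np
a=cv2.imread("pics/side0.png")[120:220,200:290]; b=cv2.imread("pics/top0.png")[250:305,130:240]; c=cv2.imread("pics/top0.png")[250:305,325:385]
A=cv2.resize(a,None,fx=4,fy=4,interpolation=2);B=cv2.resize(b,None,fx=4,fy=4,interpolation=2);C=cv2.resize(c,None,fx=4,fy=4,interpolation=2)
o=np.zeros((450,800,3),np.uint8);o[:400,:360]=A;o[:220,360:800]=B;o[225:445,360:600]=C
cv2.imwrite("pics/crop1.png",o)
E
```

```text
(no output)
```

View pics/crop1.png

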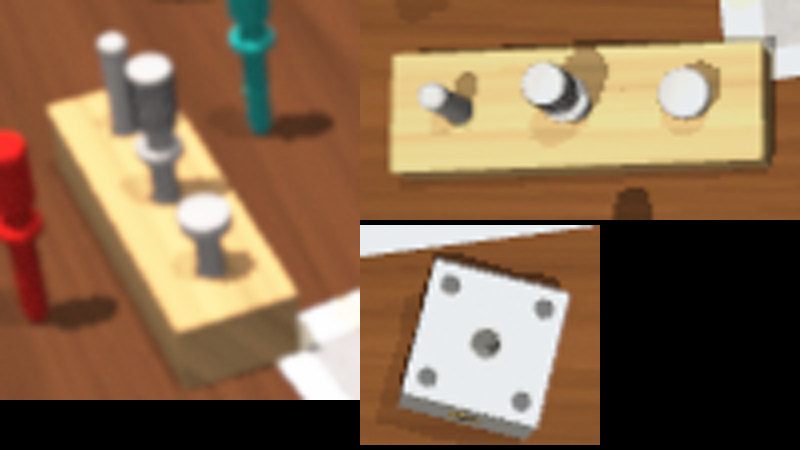

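The crop confirms that the middle pin is the plunger: bare steel, tallest, collar halfway up and a thick grip. Its top is at top (175.6,270.6) and side (236.9,136.6). The left one is the plain pin and the right one the short pin. The bore is at top (355.9,279.1). I'll triangulate both and check against depth.

```bash
cat > h.py <<'E'
import numpy as np,cv2
def norm(d,p): return cv2.undistortPoints(np.array([[p]],float),d["K"],d["distortion"])[0,0]
def tri(d1,p1,d2,p2):
    X=cv2.triangulatePoints(d1["extrinsics"][:3],d2["extrinsics"][:3],norm(d1,p1).reshape(2,1),norm(d2,p2).reshape(2,1))[:,0]
    X=X[:3]/X[3]
    return X,[proj(d,X)-p for d,p in((d1,p1),(d2,p2))]
def proj(d,X):
    E=d["extrinsics"];return cv2.projectPoints(np.array([X],float),cv2.Rodrigues(E[:3,:3])[0],E[:3,3],d["K"],d["distortion"])[0][0,0]
def atz(d,p,z):
    E=d["extrinsics"];R=E[:3,:3].T;c=-R@E[:3,3];r=R@np.append(norm(d,p),1);return c+r*(z-c[2])/r[2]
def dep(d,p):
    E=d["extrinsics"];z=d["depth"][int(round(p[1])),int(round(p[0]))];return E[:3,:3].T@(np.append(norm(d,p),1)*z-E[:3,3])
E
python3 - <<'E'
from h import *
np.set_printoptions(precision=4,suppress=True)
t=dict(np.load("pics/top0.npz"));s=dict(np.load("pics/side0.npz"))
for n,a,b,z in [("plunger top",(175.6,270.6),(236.9,136.6),.135),("bore",(355.9,279.1),(305.7,291.5),.075),("short",(210.9,272.8),(250.8,173.6),.087),("plain",(147.6,273.6),(227.5,130.3),.108)]:
    print(n,tri(t,a,s,b),"atz",atz(t,a,z),atz(s,b,z),"depth",dep(t,a),dep(s,b))
# block top corners by depth mask
d=t; v,u=np.mgrid[240:320,320:400]; 
P=np.array([dep(d,(x,y)) for x,y in zip(u.ravel(),v.ravel())]); m=(P[:,2]>.068)&(P[:,2]<.085)
r=cv2.minAreaRect(P[m][:,:2].astype(np.float32)*1000);print("block rect",r,P[m][:,2].mean())
v,u=np.mgrid[255:300,130:240]
P=np.array([dep(d,(x,y)) for x,y in zip(u.ravel(),v.ravel())]); m=(P[:,2]>.038)&(P[:,2]<.05)
print("rack",cv2.minAreaRect(P[m][:,:2].astype(np.float32)*1000),P[m][:,2].mean())
m=(P[:,2]>.128)&(P[:,2]<.142);print("pl top",P[m].mean(0),m.sum(),np.ptp(P[m],0))
E
```

```text
plunger top (array([0.53  , 0.2403, 0.1332]), [array([ 0.0633, -0.4285]), array([-0.425 ,  0.1208])]) atz [0.5287 0.24   0.135 ] [0.5304 0.2379 0.135 ] depth [0.5292 0.2407 0.1319] [0.5303 0.2373 0.1355]
bore (array([ 0.527 , -0.1661,  0.0701]), [array([ 0.0402, -0.2221]), array([-0.2814,  0.0799])]) atz [ 0.5258 -0.1657  0.075 ] [ 0.5262 -0.1696  0.075 ] depth [ 0.5334 -0.1694  0.0215] [ 0.5306 -0.1579  0.0585]
short (array([0.5339, 0.1702, 0.082 ]), [array([ 0.0492, -0.3236]), array([-0.3339,  0.0952])]) atz [0.5324 0.1694 0.087 ] [0.5333 0.1644 0.087 ] depth [0.5322 0.1692 0.0883] [0.5333 0.1645 0.0869]
plain (array([0.5259, 0.3106, 0.1049]), [array([ 0.0444, -0.3236]), array([-0.3101,  0.0886])]) atz [0.5247 0.3097 0.108 ] [0.5257 0.3063 0.108 ] depth [0.5248 0.3099 0.1073] [0.5246 0.3004 0.1122]
block rect ((525.966552734375, -165.9322052001953), (79.90168762207031, 81.0815200805664), 76.73728942871094) 0.07477381261946583
rack ((528.6632690429688, 240.92904663085938), (71.2708740234375, 220.39060974121094), 3.0880517959594727) 0.04441625879295213
pl top [0.5284 0.2407 0.1341] 100 [0.0224 0.0261 0.0121]
```

Triangulation and depth agree within about 3 mm. The plunger is at (0.529, 0.240) with its top at z≈0.134 (expected 0.135). The bore is at (0.526, -0.166) with its mouth at z≈0.075 by depth. I'll move above the plunger and turn so the fingers close along x, across the row.

Careful with the scale: shifts go in shares of 0.2 m and turns go in shares of 90 degrees. That gives: -0.0392 m is -0.196, -0.012 m is -0.06.

shift_gripper(deltas=[{"xyz":[-0.196,-0.06,0],"aperture":0.06},{"xyz":[-0.196,-0.06,0],"aperture":0.06},{"xyz":[-0.196,-0.06,0],"aperture":0.06},{"xyz":[-0.196,-0.06,0],"aperture":0.06},{"xyz":[-0.196,-0.06,0],"aperture":0.06},{"xyz":[-0.196,-0.06,0],"aperture":0.06},{"xyz":[-0.196,-0.06,0],"aperture":0.06},{"xyz":[-0.196,-0.06,0],"aperture":0.06},{"xyz":[-0.196,-0.06,0],"aperture":0.06},{"xyz":[-0.196,-0.06,0],"aperture":0.06}])

```text
time_s: 1.1
position: [0.5307, 0.2395, 0.253]
tool_rot: [[-0.919, 0.394, -0.001], [0.394, 0.919, -0.0], [0.001, -0.0, -1.0]]
ft_force: [-0.2, 0.5, -0.3]
grip_width: 0.0602
gripper_force: 0.0
```

shift_gripper(deltas=[{"yaw":0.0928,"aperture":0.06},{"yaw":0.0928,"aperture":0.06},{"yaw":0.0928,"aperture":0.06},{"yaw":0.0928,"aperture":0.06},{"yaw":0.0928,"aperture":0.06},{"yaw":0.0928,"aperture":0.06},{"yaw":0.0928,"aperture":0.06},{"yaw":0.0928,"aperture":0.06},{"aperture":0.06},{"aperture":0.06}])

```text
time_s: 2.1
position: [0.5296, 0.2408, 0.2531]
tool_rot: [[-0.004, 1.0, -0.0], [1.0, 0.004, -0.0], [-0.0, -0.0, -1.0]]
ft_force: [0.7, 0.3, -0.3]
grip_width: 0.0601
gripper_force: 0.0
```

```bash
python3 - <<'E'
from rig import *
from h import *
np.set_printoptions(precision=4,suppress=True)
s=observe();print(s["position"],s["tool_rot"],s["q"])
d=get_image("wrist");np.savez("pics/w1.npz",**d);cv2.imwrite("pics/w1.png",d["pixels"][:,:,::-1])
E=d["extrinsics"];print(E[:3,:3],-E[:3,:3].T@E[:3,3],proj(d,(.529,.2402,.134)))
E
```

```text
[0.5296 0.2408 0.2531] [[-0.0041  1.     -0.0005]
 [ 1.      0.0041 -0.0001]
 [-0.0001 -0.0005 -1.    ]] [12.8034 25.0557 69.0847 -0.0017 85.8889 12.5706]
[[ 1.      0.0044 -0.0005]
 [ 0.0043 -0.9504  0.3109]
 [ 0.0008 -0.3109 -0.9505]] [0.5295 0.3209 0.3739] [318.5415 244.6156]
```

View pics/w1.png

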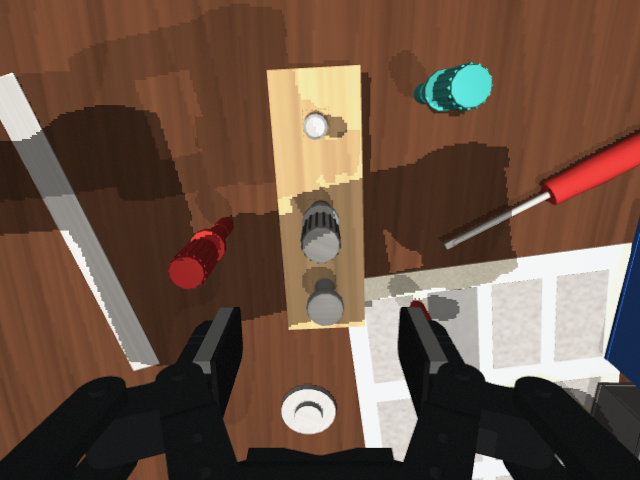

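The wrist view shows the plunger's top at about (321,245), against a prediction of (318.5,244.6), so it agrees to about 1 mm. The left red pin at (190,270) and the flange at (308,410) are clear. I'll refine with the wrist depth.

```bash
python3 - <<'E'
from h import *
np.set_printoptions(precision=4,suppress=True)
d=dict(np.load("pics/w1.npz"))
def sel(x0,x1,y0,y1,z0,z1):
    v,u=np.mgrid[y0:y1,x0:x1]
    P=np.array([dep(d,(x,y)) for x,y in zip(u.ravel(),v.ravel())]);m=(P[:,2]>z0)&(P[:,2]<z1);return P[m]
for n,a in [("plunger",(290,355,190,270,.131,.140)),("red left",(160,240,205,295,.12,.15)),("redL low",(160,240,205,295,.02,.15)),("short",(300,350,280,330,.083,.092))]:
    P=sel(*a)
    if len(P):print(n,len(P),P.min(0),P.max(0),cv2.minEnclosingCircle(P[:,:2].astype(np.float32)*1000))
E
```

```text
plunger 1149 [0.5173 0.227  0.1311] [0.5426 0.2526 0.1379] ((530.1860961914062, 239.91390991210938), 13.078372955322266)
red left 1052 [0.4284 0.2046 0.1201] [0.4539 0.2301 0.1271] ((441.3908386230469, 217.24050903320312), 13.049178123474121)
redL low 2425 [0.4284 0.2046 0.02  ] [0.455  0.2313 0.1271] ((441.826904296875, 217.6371612548828), 13.748988151550293)
short 1012 [0.5191 0.1559 0.083 ] [0.5485 0.1852 0.0892] ((533.752197265625, 170.68609619140625), 14.922019958496094)
```

In the tool's units: 0.025 m is 0.125, -0.0009 m is -0.0045.

shift_gripper(deltas=[{"xyz":[-0.0045,0.003,0.1],"aperture":0.06},{"xyz":[0,0,0.125],"aperture":0.06},{"xyz":[0,0,0.125],"aperture":0.06},{"xyz":[0,0,0.125],"aperture":0.06},{"xyz":[0,0,0.1],"aperture":0.06},{"xyz":[0,0,0.06],"aperture":0.06},{"xyz":[0,0,0.035],"aperture":0.06},{"aperture":0.06},{"aperture":0.06}], grip_n=50)

```text
time_s: 3.05
position: [0.5307, 0.2401, 0.1201]
tool_rot: [[-0.001, 1.0, 0.001], [1.0, 0.001, 0.0], [0.0, 0.001, -1.0]]
ft_force: [-0.0, -0.3, -0.2]
grip_width: 0.0597
gripper_force: 0.0
```

shift_gripper(deltas=[{"aperture":0.02},{"aperture":0.02},{"aperture":0.02},{"aperture":0.02},{"aperture":0.02},{"aperture":0.02}], grip_n=50)

```text
time_s: 3.65
position: [0.5304, 0.24, 0.12]
tool_rot: [[-0.0, 1.0, 0.001], [1.0, 0.0, 0.0], [0.0, 0.001, -1.0]]
ft_force: [-1.5, -0.2, 5.7]
grip_width: 0.0229
gripper_force: 48.7
```

In the tool's units: -0.025 m is -0.125, -0.01 m is -0.05.

shift_gripper(deltas=[{"xyz":[0,0,-0.05],"aperture":0.02},{"xyz":[0,0,-0.075],"aperture":0.02},{"xyz":[0,0,-0.1],"aperture":0.02},{"xyz":[0,0,-0.125],"aperture":0.02},{"xyz":[0,0,-0.125],"aperture":0.02},{"xyz":[0,0,-0.1],"aperture":0.02},{"xyz":[0,0,-0.075],"aperture":0.02},{"aperture":0.02}])

```text
time_s: 4.45
position: [0.5307, 0.24, 0.2514]
tool_rot: [[-0.0, 1.0, 0.004], [1.0, 0.0, 0.001], [0.001, 0.004, -1.0]]
ft_force: [-0.1, 0.5, -3.6]
grip_width: 0.0227
gripper_force: 49.2
```

shift_gripper(deltas=[{"xyz":[-0.15,0,0],"aperture":0.02},{"xyz":[-0.225,0,0],"aperture":0.02},{"xyz":[-0.225,0,0],"aperture":0.02},{"xyz":[-0.225,0,0],"aperture":0.02},{"xyz":[-0.225,0,0],"aperture":0.02},{"xyz":[-0.225,0,0],"aperture":0.02},{"xyz":[-0.225,-0.01,0],"aperture":0.02},{"xyz":[-0.2,-0.01,0],"aperture":0.02},{"xyz":[-0.15,0,0],"aperture":0.02},{"aperture":0.02}])

```text
time_s: 5.45
position: [0.5258, -0.1333, 0.248]
tool_rot: [[0.004, 1.0, -0.002], [1.0, -0.004, -0.0], [-0.0, -0.002, -1.0]]
ft_force: [-0.2, -0.4, -2.9]
grip_width: 0.0228
gripper_force: 49.3
```

```bash
python3 - <<'E'
from rig import *
from h import *
np.set_printoptions(precision=4,suppress=True)
s=observe();print(s["position"],s["tool_rot"],s["grip_width"],s["gripper_force"])
for n in ["wrist","side","top"]:
    d=get_image(n);np.savez("pics/%s2.npz"%n,**d);cv2.imwrite("pics/%s2.png"%n,d["pixels"][:,:,::-1])
    p=s["position"]; print(n,"bore",proj(d,(.526,-.166,.075)),"nose",proj(d,(p[0],p[1],p[2]-.110)),"collar",proj(d,(p[0],p[1],p[2]-.042)))
E
```

```text
[ 0.5258 -0.1333  0.248 ] [[ 0.0041  1.     -0.0018]
 [ 1.     -0.0041 -0.    ]
 [-0.     -0.0018 -1.    ]] 0.02275594117741375 49.30078983306885
wrist bore [320.2298 261.6543] nose [319.7056 248.4568] collar [319.4035 298.7682]
side bore [304.8239 290.0369] nose [297.0591 254.1306] collar [295.8353 226.7327]
top bore [356.0357 279.0124] nose [343.2811 274.8577] collar [344.849  270.1447]
```

View pics/wrist2.png

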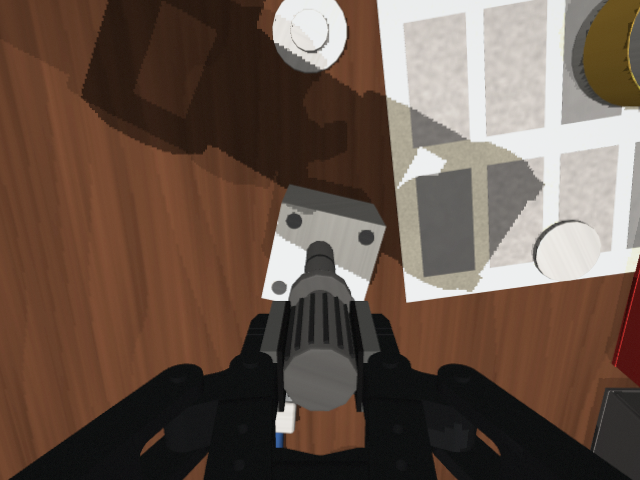

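View pics/side2.png

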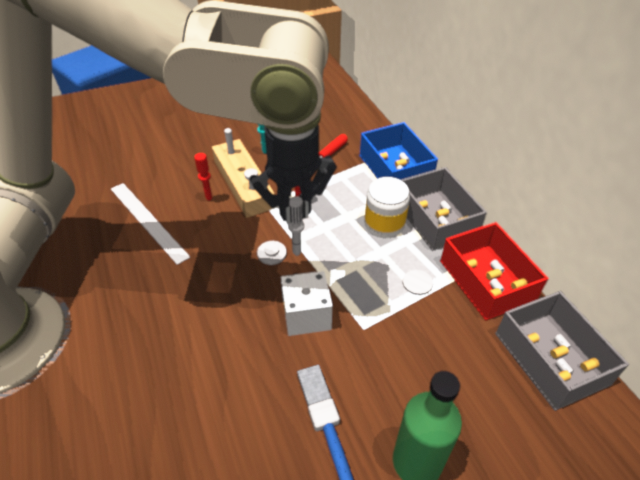

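The wrist view shows the held plunger with its nose at about (319,247), against a prediction of (319.7,248.5), so it hangs straight. The block's screws are at (294,221), (366,238) and (279,288). In the side view the plunger is upright at (296,235), with the bore at (305,291). I'll measure the nose-to-bore offset from the wrist.

```bash
python3 - <<'E'
from h import *
np.set_printoptions(precision=4,suppress=True)
d=dict(np.load("pics/wrist2.npz"))
v,u=np.mgrid[170:310,250:400]
P=np.array([dep(d,(x,y)) for x,y in zip(u.ravel(),v.ravel())]);m=(P[:,2]>.07)&(P[:,2]<.08)
r=cv2.minAreaRect(P[m][:,:2].astype(np.float32)*1000);print(r,P[m][:,2].mean())
g=cv2.cvtColor(d["pixels"],cv2.COLOR_RGB2GRAY)
S=[]
for p in [(294,221),(366,238),(279,288)]:
    w=g[p[1]-11:p[1]+12,p[0]-11:p[0]+12]
    bw=(w<75).astype(np.uint8); n,l,st,c=cv2.connectedComponentsWithStats(bw); k=l[11,11]; q=c[k]+np.array(p)-11
    X=atz(d,q,.075);S.append(X);print(q,st[k],X)
print("diag mid",(S[1]+S[2])/2, np.linalg.norm(S[0]-S[1]),np.linalg.norm(S[0]-S[2]))
# plunger slices (held)
v,u=np.mgrid[235:330,280:360]
P=np.array([dep(d,(x,y)) for x,y in zip(u.ravel(),v.ravel())])
for z in np.arange(.14,.225,.01):
    q=P[abs(P[:,2]-z)<.004]; q=q[(abs(q[:,1]+.133)<.02)&(abs(q[:,0]-.526)<.02)]
    if len(q)>5: print(z.round(3),len(q),q[:,0].min(),q[:,0].max(),q[:,0].mean(),"y max",q[:,1].max())
E
```

```text
((526.732177734375, -167.03738403320312), (80.81643676757812, 79.97230529785156), 76.31211853027344) 0.07524649686412287
[293.8036 220.5357] [  4   4  15  14 168] [ 0.5063 -0.133   0.075 ]
[365.9422 236.9017] [  4   3  15  15 173] [ 0.5608 -0.146   0.075 ]
[279. 288.] [  0   0  23  23 529] [ 0.4933 -0.1882  0.075 ]
diag mid [ 0.527  -0.1671  0.075 ] 0.05599487082513943 0.05674317558257803
0.15 115 0.5179632899292077 0.5334108248007378 0.5253302105617227 y max -0.12524874391967147
0.16 135 0.5182549324883607 0.5332897490085227 0.525866994749486 y max -0.12529469175531602
0.17 153 0.5176962974048576 0.5333649136584017 0.525427007366891 y max -0.12498674357698585
0.18 165 0.5180704847367222 0.5332115976087922 0.5257621382830167 y max -0.12510858579544498
0.19 65 0.5203190506786538 0.530944351633434 0.5254502767249625 y max -0.12502385763743767
0.21 1328 0.5121949161934662 0.5392705054216091 0.5258305435348164 y max -0.11907034578395373
0.22 7 0.5198552520108048 0.534048051384981 0.5253279850431952 y max -0.12200802815744834
```

In wrist measurements alone, the plunger axis is at (0.5256,-0.1331) and vertical. The bore is at (0.5269,-0.1668), where the screws and the rectangle fit agree. So I'll go +1.3 mm in x and -33.7 mm in y, then hover just above the block.

In the tool's units: 0.02 m is 0.1, -0.01 m is -0.05.

shift_gripper(deltas=[{"xyz":[-0.05,0.007,0],"aperture":0.02},{"xyz":[-0.0685,0,0],"aperture":0.02},{"xyz":[-0.05,0,0.05],"aperture":0.02},{"xyz":[0,0,0.1],"aperture":0.02},{"xyz":[0,0,0.075],"aperture":0.02},{"xyz":[0,0,0.035],"aperture":0.02},{"aperture":0.02},{"aperture":0.02}])

```text
time_s: 6.4
position: [0.5279, -0.164, 0.1977]
tool_rot: [[-0.0, 1.0, 0.001], [1.0, 0.0, -0.0], [-0.0, 0.001, -1.0]]
ft_force: [-0.0, -0.3, -1.8]
grip_width: 0.0226
gripper_force: 49.3
```

```bash
python3 - <<'E'
from rig import *
from h import *
np.set_printoptions(precision=4,suppress=True)
s=observe();print(s["position"],s["tool_rot"],s["ft_force"])
d=get_image("wrist");np.savez("pics/wrist3.npz",**d)
v,u=np.mgrid[100:330,220:420]
P=np.array([dep(d,(x,y)) for x,y in zip(u.ravel(),v.ravel())])
for z in np.arange(.08,.16,.01):
    q=P[abs(P[:,2]-z)<.003]; q=q[(abs(q[:,1]+.167)<.016)&(abs(q[:,0]-.527)<.016)]
    if len(q)>5: print(z.round(3),len(q),(q[:,0].min()+q[:,0].max())/2,np.ptp(q[:,0]),"y axis",q[:,1].max()-.008)
m=(P[:,2]>.07)&(P[:,2]<.0765);print(cv2.minAreaRect(P[m][:,:2].astype(np.float32)*1000))
im=np.hstack([d["pixels"][150:350,220:420]]);sd=get_image("side")["pixels"][200:300,250:350]
cv2.imwrite("pics/c3.png",np.hstack([cv2.resize(im,(400,400)),cv2.resize(sd,(400,400),interpolation=2)])[:,:,::-1])
E
```

```text
[ 0.5279 -0.164   0.1977] [[-0.0001  1.      0.0006]
 [ 1.      0.0001 -0.0004]
 [-0.0004  0.0006 -1.    ]] [-0.0013 -0.3452 -1.8126]
0.1 85 0.5277838960442593 0.014994181918004723 y axis -0.1641487530783716
0.11 99 0.5281026509156032 0.014918179111742091 y axis -0.16413778611644825
0.12 121 0.5278107194619331 0.01566979119934797 y axis -0.16403378823004194
0.13 127 0.5278896525415543 0.015121001897814734 y axis -0.16390512678761435
0.14 39 0.5278672245197121 0.009600501149004792 y axis -0.1639054829044495
((526.8434448242188, -167.07901000976562), (80.51822662353516, 80.26730346679688), 76.5051498413086)
```

View pics/c3.png

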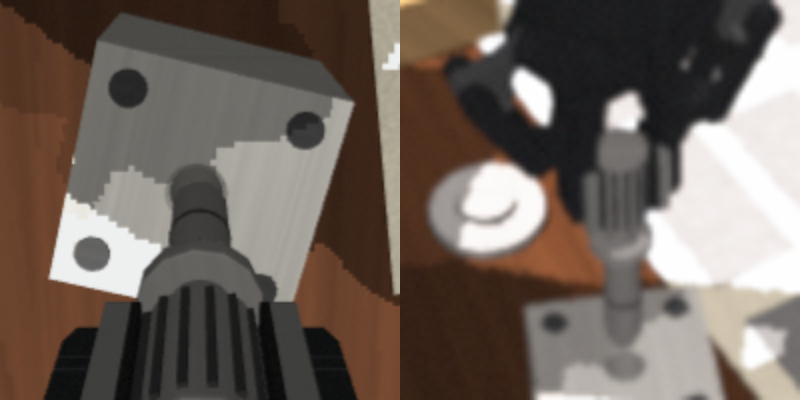

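The crop shows the nose just above the bore (wrist crop at (198,185)), slightly off. The axis is at (0.5279,-0.1640) and the bore at (0.5269,-0.1669), so I'll correct by that difference.

In the tool's units: -0.0029 m is -0.0145, -0.001 m is -0.005.

shift_gripper(deltas=[{"xyz":[-0.0145,-0.005,0],"aperture":0.02},{"aperture":0.02},{"aperture":0.02}])

```text
time_s: 6.8
position: [0.5267, -0.1668, 0.1975]
tool_rot: [[0.0, 1.0, 0.0], [1.0, -0.0, -0.0], [-0.0, 0.0, -1.0]]
ft_force: [0.7, -0.4, -2.8]
grip_width: 0.0229
gripper_force: 49.3
```

```bash
cat > m.py <<'E'
from rig import *
from h import *
np.set_printoptions(precision=4,suppress=True)
s=observe();print(s["position"],s["tool_rot"][2],s["ft_force"],s["wrist_torque"])
d=get_image("wrist")
v,u=np.mgrid[100:330,220:420]
P=np.array([dep(d,(x,y)) for x,y in zip(u.ravel(),v.ravel())])
for z in np.arange(.08,.16,.01):
    q=P[abs(P[:,2]-z)<.003]; q=q[(abs(q[:,1]+.167)<.016)&(abs(q[:,0]-.527)<.016)]
    if len(q)>5: print(z.round(3),len(q),(q[:,0].min()+q[:,0].max())/2,np.ptp(q[:,0]),"y axis",q[:,1].max()-.008)
m=(P[:,2]>.07)&(P[:,2]<.0765);print(cv2.minAreaRect(P[m][:,:2].astype(np.float32)*1000))
E
python3 m.py
```

```text
[ 0.5267 -0.1668  0.1975] [-0.0002  0.0003 -1.    ] [ 0.7223 -0.3543 -2.815 ] [ 0.0144 -0.0064  0.0069]
0.08 8 0.5269290907750672 0.03130289658962693 y axis -0.15977597012696618
0.1 88 0.5265615086292317 0.014883688431604147 y axis -0.16671537874216227
0.11 97 0.5268641696268914 0.014894373027847907 y axis -0.16695193050498264
0.12 123 0.5265660152507694 0.015640483920459913 y axis -0.16661294753908087
0.13 125 0.5266380242935701 0.015128518277764735 y axis -0.1666318153389156
0.14 39 0.526617377633411 0.009606260299617642 y axis -0.1667415797335126
((526.8610229492188, -167.16348266601562), (80.73267364501953, 80.28154754638672), 76.3655014038086)
```

The axis and bore now agree within about 0.4 mm. I'll lower gently and watch the force.

In the tool's units: 0.006 m is 0.03, -0.0002 m is -0.001.

shift_gripper(deltas=[{"xyz":[-0.001,0.001,0.03],"aperture":0.02},{"xyz":[0,0,0.03],"aperture":0.02},{"xyz":[0,0,0.03],"aperture":0.02},{"xyz":[0,0,0.03],"aperture":0.02},{"xyz":[0,0,0.03],"aperture":0.02},{"aperture":0.02},{"aperture":0.02}])

```text
time_s: 7.55
position: [0.5269, -0.1669, 0.1673]
tool_rot: [[-0.0, 1.0, -0.0], [1.0, 0.0, 0.0], [0.0, -0.0, -1.0]]
ft_force: [0.3, -0.6, -1.5]
grip_width: 0.0226
gripper_force: 49.2
```

```bash
python3 m.py
```

```text
[ 0.5269 -0.1669  0.1673] [ 0.     -0.0002 -1.    ] [ 0.2982 -0.6157 -1.526 ] [ 0.0122 -0.0287  0.0298]
0.08 104 0.5294569747868008 0.0262091684501361 y axis -0.16242866914830997
0.09 121 0.5267647994229463 0.01569483216230405 y axis -0.16627967484843956
0.1 124 0.5267973974373263 0.015096537404981847 y axis -0.16689773394906424
0.11 34 0.5265502571270155 0.010072063078008231 y axis -0.16679260165606033
0.13 1246 0.5268095348618391 0.027035914088077928 y axis -0.1607634740773082
0.14 6 0.5280691630162557 0.01421871474927483 y axis -0.1637104673938299
0.15 554 0.5269622114760641 0.03191478980347895 y axis -0.16162075240884505
((526.9031982421875, -167.14385986328125), (80.65040588378906, 80.33418273925781), 76.46334075927734)
```

In the tool's units: 0.01 m is 0.05, 0.008 m is 0.04.

shift_gripper(deltas=[{"xyz":[0,0,0.04],"aperture":0.02},{"xyz":[0,0,0.05],"aperture":0.02},{"xyz":[0,0,0.05],"aperture":0.02},{"xyz":[0,0,0.05],"aperture":0.02},{"xyz":[0,0,0.03],"aperture":0.02},{"xyz":[0,0,0.01],"aperture":0.02},{"aperture":0.02},{"aperture":0.02}])

```text
time_s: 8.4
position: [0.527, -0.1669, 0.1216]
tool_rot: [[-0.0, 1.0, 0.0], [1.0, 0.0, -0.0], [-0.0, 0.0, -1.0]]
ft_force: [-0.3, -0.8, -2.0]
grip_width: 0.0227
gripper_force: 49.4
```

shift_gripper(deltas=[{"xyz":[0,0,0.005],"aperture":0.02},{"xyz":[0,0,0.005],"aperture":0.02},{"aperture":0.02},{"aperture":0.02}])

```text
time_s: 8.8
position: [0.5269, -0.1669, 0.1194]
tool_rot: [[-0.0, 1.0, 0.0], [1.0, 0.0, -0.0], [-0.0, 0.0, -1.0]]
ft_force: [0.0, -0.8, -1.7]
grip_width: 0.0231
gripper_force: 49.4
```

Small steps until the collar makes contact.

In the tool's units: 0.0006 m is 0.003.

shift_gripper(deltas=[{"xyz":[0,0,0.003],"aperture":0.02},{"aperture":0.02},{"aperture":0.02}])

```text
time_s: 9.1
position: [0.527, -0.1669, 0.1191]
tool_rot: [[-0.0, 1.0, 0.0], [1.0, 0.0, -0.0], [-0.0, 0.0, -1.0]]
ft_force: [-0.7, 1.2, 3.0]
grip_width: 0.0231
gripper_force: 49.9
```

shift_gripper(deltas=[{"xyz":[0,0,0.003],"aperture":0.02},{"aperture":0.02},{"aperture":0.02}])

```text
time_s: 9.4
position: [0.527, -0.1669, 0.119]
tool_rot: [[-0.0, 1.0, 0.001], [1.0, 0.0, -0.001], [-0.001, 0.001, -1.0]]
ft_force: [-3.6, 1.7, 8.3]
grip_width: 0.0227
gripper_force: 50.7
```

Collar contact is at TCP z 0.119 with the upward force rising to 8 N, as expected for home. Now I'll draw straight up 33 mm, to TCP z≈0.152.

In the tool's units: -0.006 m is -0.03, -0.005 m is -0.025.

shift_gripper(deltas=[{"xyz":[0,0,-0.01],"aperture":0.02},{"xyz":[0,0,-0.02],"aperture":0.02},{"xyz":[0,0,-0.03],"aperture":0.02},{"xyz":[0,0,-0.03],"aperture":0.02},{"xyz":[0,0,-0.03],"aperture":0.02},{"xyz":[0,0,-0.025],"aperture":0.02},{"xyz":[0,0,-0.015],"aperture":0.02},{"xyz":[0,0,-0.0075],"aperture":0.02},{"aperture":0.02},{"aperture":0.02}])

```text
time_s: 10.4
position: [0.5268, -0.1668, 0.1514]
tool_rot: [[-0.0, 1.0, -0.0], [1.0, 0.0, 0.0], [0.0, -0.0, -1.0]]
ft_force: [0.8, -0.2, -1.9]
grip_width: 0.023
gripper_force: 49.7
```

```bash
python3 m.py; python3 - <<'E'
from rig import *
import cv2
a=get_image("wrist")["pixels"][180:380,220:420];b=get_image("side")["pixels"][210:340,240:370]
cv2.imwrite("pics/c4.png",cv2.hconcat([cv2.resize(a,(400,400),interpolation=2),cv2.resize(b,(400,400),interpolation=2)])[:,:,::-1])
E
```

```text
[ 0.5268 -0.1668  0.1514] [ 0.0002 -0.0004 -1.    ] [ 0.8013 -0.1869 -1.9293] [ 0.0206 -0.0141 -0.0127]
0.08 126 0.5271226762404537 0.015418076523061486 y axis -0.1665145776546238
0.09 103 0.5266535356772867 0.013780505718495872 y axis -0.16673590822080345
0.11 227 0.5267048881131959 0.027273027374690173 y axis -0.16074317775863117
0.13 300 0.5289102928145668 0.026832325068089635 y axis -0.16187864946458372
0.14 693 0.5269825172307508 0.03194905949632676 y axis -0.1618157267442925
0.15 692 0.5269747613713104 0.03193370300193221 y axis -0.1615703810358871
((526.9693603515625, -167.1041259765625), (80.57470703125, 80.43472290039062), 76.45951843261719)
```

View pics/c4.png

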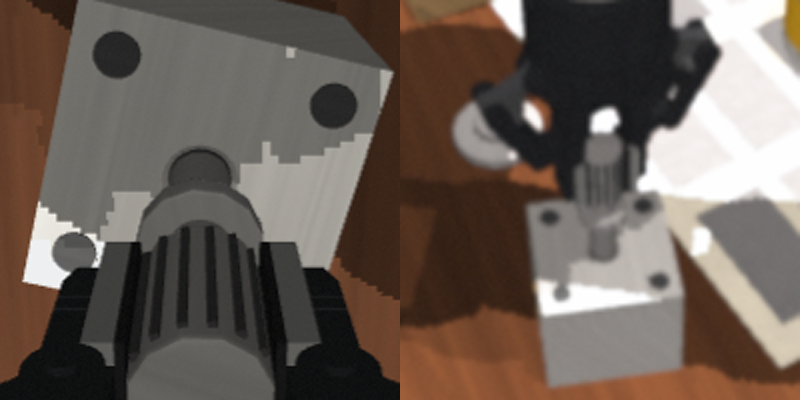

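The crop shows the spigot centred in the bore at (200,170), with the ring at the mouth and the block flat and unmoved. The ring works out at about 0.0745 m against the face at 0.075 m. I'll hold for a moment, then hand in.

In the tool's units: -0.0004 m is -0.002.

shift_gripper(deltas=[{"xyz":[0,0,-0.002],"aperture":0.02},{"aperture":0.02},{"aperture":0.02},{"aperture":0.02},{"aperture":0.02},{"aperture":0.02}])

```text
time_s: 11.15
position: [0.5269, -0.1668, 0.152]
tool_rot: [[-0.0, 1.0, -0.0], [1.0, 0.0, 0.0], [0.0, -0.0, -1.0]]
ft_force: [-0.4, 0.1, -2.3]
grip_width: 0.0229
gripper_force: 49.7
```

```bash
python3 -c "from rig import close_job; print(close_job())"
```

```text
the job is handed in; nothing more can be done
None
```

The plunger was seated fully home in the valve block, drawn straight up until its ring was level with the top face (computed within about 1 mm), and is still held there; the block measured unmoved, and the job was handed in at 11.15 s with no verdict returned.

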